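Close the grain mill and hold its push-to-run knob down

ROBOT

A 6-joint arm with a two-finger parallel gripper is mounted at the origin on the work surface. World frame = base frame: x ahead of the robot, y to its left, z up, the work surface at z = 0. Lengths are in mm, angles in rad, forces in N, time in s.
With the tool pointing down it reaches from about 350 to 775 mm from the base axis. Payload 7.3 kg.
Tool frame: the origin (TCP) lies on the mounting face of the last link; the fingertips stand 178 mm ahead of it and the grasp point (between the pads) lies 159 mm ahead of it; z points along the fingers, y is the line along which they close (so a half turn about z gives the same grasp; the last joint's range is limited). The gripper opens to 92 mm and grips with 3 to 60 N. Pads are 19 mm wide; open, the fingers measure 130 mm over their backs; the gripper's body (75 mm by 190 mm) begins 47 mm behind the grasp point.
Start: joints at [-1.332, 0.342, 1.524, -0, 1.275, -0.146], TCP at [197.091, -486.604, 404.741] pointing down, gripper open.
Joint ranges: [-2.53, 2.53], [-0.77, 2.02], [0.04, 2.7], [-1, 4.14], [0.28, 2.66], [-3.11, 3.11]. Speed limits (rad/s): [2.57, 2.57, 3.14, 3.14, 3.14, 3.14].

INTERFACE

Orientations are given as [roll, pitch, yaw] about the fixed x, y, z axes, in that order (R = Rz(yaw) Ry(pitch) Rx(roll)).
In Python, from plant import bot, imaging gives the robot as it stands (bot), with the cameras (imaging).
- The arm moves only by the tool shift_gripper, called after ">>>" as name(argument=value, ...), one argument or row to a line, values as JSON. Schema: {"type":"object","properties":{"offsets":{"type":"array","items":{"type":"array","prefixItems":[{"type":"number"},{"type":"array","items":{"type":"number"},"minItems":3,"maxItems":3},{"type":"number"}],"minItems":3,"maxItems":3},"minItems":1,"maxItems":5},"only":{"type":"string"},"quiet":{"type":"boolean"},"lines":{"type":"string"}},"required":["offsets"],"additionalProperties":false}. offsets is a list of rows, 1 to 5 of them, each written [opening, [dx, dy, dz], turn]: the finger opening in mm, then dx, dy, dz in parts of the range, where 1.0 means 800 mm, then a turn about the tool's z in parts of the range, where 1.0 means pi rad; each row is the pose to reach, as a shift and turn from the pose commanded when the call began, along the tool's axes at that moment; what a row does not reach only later rows make up. A row lasts 1/8 s, in which the tool goes at most 62.5 mm and 0.188 rad, less where a joint would pass 70% of its speed; a pose out of reach is approached as far as the arm can. The fingers move at their own pace and stop on an object; the grip force is fixed at half the most. Time passes only in rows, so rows that do not move let the fingers close. The tool returns the time, the measured TCP pose, the force, the opening and the grip force at its end. only (a regular expression) keeps the lines of the reply that match it, lines (a string "A,B") keeps lines A to B, and quiet returns only ok. Input that does not fit is refused with a message, and nothing moves.
- bot.get_obs(): the state, without advancing time (a new reading comes with each control period).
- imaging.capture(name): name is "side" or "top" or "wrist"; returns a dict with "color" (400x640x3 uint8, red, green, blue), "K" (3x3 intrinsics, pixels), "R" (3x3) and "t" (3): a world point X has camera coordinates R X + t. Camera axes: x right, y down, z forward; pixel columns grow to the right and rows downward; lengths in mm; the calibration is good to about 2 mm. A picture is of the moment at which its call begins. There is no depth.
- bot.close_job(): hands the job in; it is judged then, once.
The state is a dict: "time": time; "joint_positions": joint angles; "dq": joint speeds; "tau": joint torques, N m; "tool_pos": TCP position; "tcp_rot": TCP orientation; "contact_force": force on the tool from outside, world axes, zero at the start; "moment": the same for the moment, N m; "grip_width": finger opening in mm; "finger_force": force on a finger pad.
Only numpy, scipy, OpenCV 4.12 (cv2) and the standard library are available. Lean on these libraries where they do the work, as an engineer would, in place of code of your own. Each camera call takes 0.05 s, during which the arm holds its last target. There are 200 camera calls.

TASK

Get the grain mill on the pantry counter going: first press its hopper lid down until it is fully seated and the red seal no longer shows, then pick up the loose black knob, turn it so that its white pointer matches the flat of the D-shaped brass shaft (red tick on the disc), and push it fully home on the shaft. Then push the knob further down against the shaft's spring to its stop and do not let go: the program finishes while holding the knob pressed down. Leave the jar, the mustard bottle and the tin where they stand.

Things in the scene. Friction and masses are not known exactly. Their poses are not given: they have to be found in the camera images.
- mill: White countertop grain mill, fixed, 180 (x) by 300 (y) mm; flat deck 80 mm above the counter. Origin: centre of its underside, axes along its sides, z up. On the deck, at its own (0, +75) mm, the round clear hopper (62 mm radius, rim 140 mm above the counter); at (0, -85) mm the control shaft. A small spout juts 8 mm from its -x side.
- lid_top (a point): Top centre of the hopper's round wooden lid (58 mm radius, with a flat dark wooden pad of 22 mm radius and 6 mm height in the middle; this point is on top of the pad). 158 to 160 mm above the counter at the start, 152 mm when seated.
- lid (a joint): How far the lid has been pressed down: 0 = 8 mm proud with its red seal showing below it, 0.008 m = fully seated. It starts 0 to 2 mm down. It moves straight down, resists with about 7 N of friction and stays where it is left.
- shaft_tip (a point): Centre, on the shaft's axis, of the top of the upright brass control shaft, 108 mm above the counter while not pressed. Shaft: 16 mm in diameter with one flat 2 mm from its axis, on this point's +x side; top edge chamfered 1.5 mm; it stands 24 mm above a disc at its foot. z is up. Its angle in the mill differs from start to start.
- dial (a joint): Angle (rad, + anticlockwise from above) of shaft and disc in the mill; it is already right, turns only stiffly (0.4 N m) and need not be turned. The aluminium disc, 20 mm radius, 4 mm high, lies on the deck and bears a red tick on the side of the shaft's flat.
- shaft (a joint): How far the sprung shaft is pushed down: 0 = up, 0.005 m = at its stop. The spring pushes back with 4 N at 0 and 8 N at the stop.
- knob: Loose black knob, upright on the counter. Round skirt 48 mm in diameter, 20 mm high; on it a bar grip 44 mm long (x), 14 wide (y), 24 high. Origin: centre of the underside; D-bore 16 mm deep, 0.8 mm clear of the shaft all round, mouth bevelled 1 mm; its flat is on the +x side, as is the white pointer. Home, the bore's end sits on the shaft's tip: origin 16 mm below shaft_tip.
- knob_pointer (a point): Tip of the knob's white pointer: the +x end of the bar's top, 22 mm from the knob's axis and 44 mm above its underside.
- jar: Bystander: peanut-butter jar with blue cap, 74 mm in diameter, 105 mm high. Origin: centre of its underside.
- mustard: Bystander: yellow mustard bottle, 60 mm in diameter, 150 mm high. Origin: centre of its underside.
- tin: Bystander: tin with green label, 70 mm in diameter, 85 mm high. Origin: centre of its underside.

How it is judged:
By the outcome, as a careful person would: the job done as asked, in the order asked, and still so for the second after the job is handed in, while the arm keeps its last pose, push and grip.
It also fails if it takes over 45 s, if anything falls off the work surface, if the arm or the gripper's body presses on something with over 40 N, if the wrist force passes 120 N, or if a joint passes its speed limit or range.

## Working session

There is one attempt and no reset: what is moved stays moved. The work goes in short steps, Python scripts to look and compute and a tool call to move; the robot and the scene stay as the last step left them, time stands still between calls to the robot, and variables do not carry over. Pictures are saved under pics/ and viewed, at most 10 in all, crops included, and the job is handed in when it is done.

```bash
ls; mkdir -p pics; python3 - <<'E'
from plant import bot, imaging
import cv2,numpy as np
ims=[]
for n in("top","side"):
    c=imaging.capture(n); cv2.imwrite(f"pics/{n}0.png",c["color"][:,:,::-1]); print(n,c["K"].tolist(),np.round(c["R"],4).tolist(),c["t"])
o=bot.get_obs();print(o)
E
```

```text
pics
plant.py
top [[429.5991226600005, 0.0, 312.22249432112756], [0.0, 429.5991226600005, 196.02853313949137], [0.0, 0.0, 1.0]] [[-0.0215, -0.9995, -0.0211], [-0.9868, 0.0246, -0.1598], [0.1602, 0.0174, -0.9869]] [  40.70074949  618.05341908 1298.41801264]
side [[481.41487403049996, 0.0, 324.0916457536618], [0.0, 481.41487403049996, 197.25232640491814], [0.0, 0.0, 1.0]] [[0.9931, -0.117, 0.0043], [-0.0865, -0.7587, -0.6457], [0.0788, 0.6408, -0.7636]] [-619.76801279  144.9090816  1334.01490631]
{'time': 0.1, 'joint_positions': array([-1.33200162e+00,  3.42668253e-01,  1.52489148e+00, -1.71118347e-05,
        1.27537311e+00, -1.46014339e-01]), 'dq': array([-0.00100364, -0.00261294, -0.00320342,  0.00030553,  0.00020942,
       -0.00106224]), 'tau': array([ 1.89518978e-03, -4.32002091e+01, -2.44695479e+01,  7.18635530e-02,
        5.25755086e-02, -4.40555232e-05]), 'tool_pos': array([ 197.06198479, -486.49884495,  404.1168683 ]), 'tcp_rot': array([-3.14026434e+00, -1.78803375e-04,  3.84813920e-01]), 'contact_force': array([0.33026025, 0.62041217, 0.66797727]), 'moment': array([-0.00330004, -0.03941052,  0.0391063 ]), 'finger_force': 0.0, 'grip_width': 91.93430263348232}
```

View pics/top0.png

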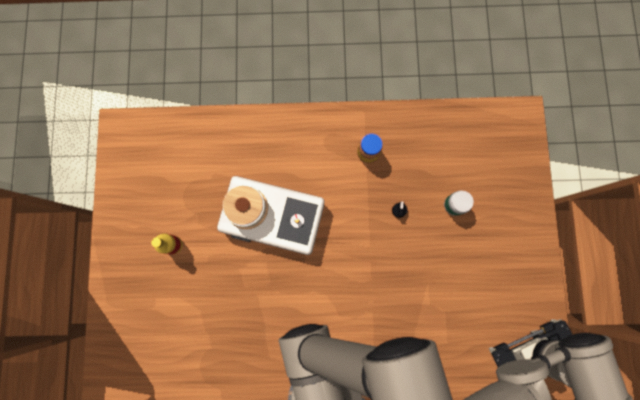

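View pics/side0.png

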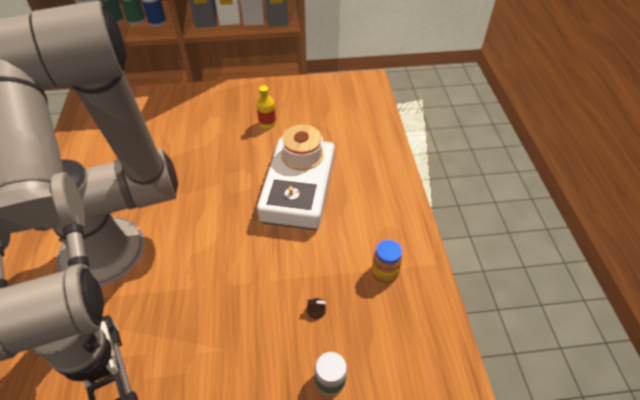

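The top view shows the lid pad at about (243,205), the shaft at (297,221), the knob at (400,210) with its white pointer towards (403,204), the jar at (371,145), the tin at (460,203) and the mustard at (160,243). In the side view the pad is at (302,138), the shaft at (291,192) and the knob at (316,307). I'll triangulate these and enlarge crops.

```bash
cat > h.py <<'E'
import numpy as np,cv2
from plant import bot, imaging
def plane(c,uv,z):
    d=c["R"].T@np.linalg.solve(c["K"],[uv[0],uv[1],1.]); o=-c["R"].T@c["t"]
    return o+d*(z-o[2])/d[2]
def proj(c,X):
    p=c["K"]@(c["R"]@np.asarray(X,float)+c["t"]); return p[:2]/p[2]
def tri(c1,u1,c2,u2):
    P=[c["K"]@np.c_[c["R"],c["t"]] for c in(c1,c2)]
    X=cv2.triangulatePoints(P[0],P[1],np.array(u1,float),np.array(u2,float)).ravel(); return X[:3]/X[3]
def crop(c,x0,y0,w,h,s):
    return cv2.resize(c["color"][y0:y0+h,x0:x0+w,::-1],None,fx=s,fy=s,interpolation=cv2.INTER_CUBIC)
E
python3 - <<'E'
from h import *
np.set_printoptions(precision=1,suppress=True)
t=imaging.capture("top");s=imaging.capture("side")
for n,a,b,z in(("pad",(243,205),(302,138),159),("shaft",(297,221),(291,192),108),("knob",(400,210),(316,307),30)):
    print(n,plane(t,a,z),plane(s,b,z),tri(t,a,s,b))
for n,u,z in(("jar",(372,144),105),("tin",(461,201),85),("must",(157,243),150)):print(n,plane(t,u,z))
a=crop(t,275,195,50,50,8);b=crop(t,375,185,50,50,8)
d=crop(s,266,167,50,50,8)[:200*2];e=crop(s,291,282,50,50,8)
g=np.vstack([np.hstack([a,b]),np.hstack([d,e])]); cv2.imwrite("pics/c1.png",cv2.resize(g,(600,600)))
E
```

```text
pad [579.9 224.5 159. ] [584.2 215.6 159. ] [583.4 226.6 148.5]
shaft [535.3  72.2 108. ] [538.2  56.8 108. ] [538.   73.4  88.8]
knob [ 570.5 -249.4   30. ] [ 573.4 -257.8   30. ] [ 573.1 -251.6   17.7]
jar [ 766.6 -161.1  105. ]
tin [ 586.7 -424.5   85. ]
must [477.  473.7 150. ]
```

View pics/c1.png

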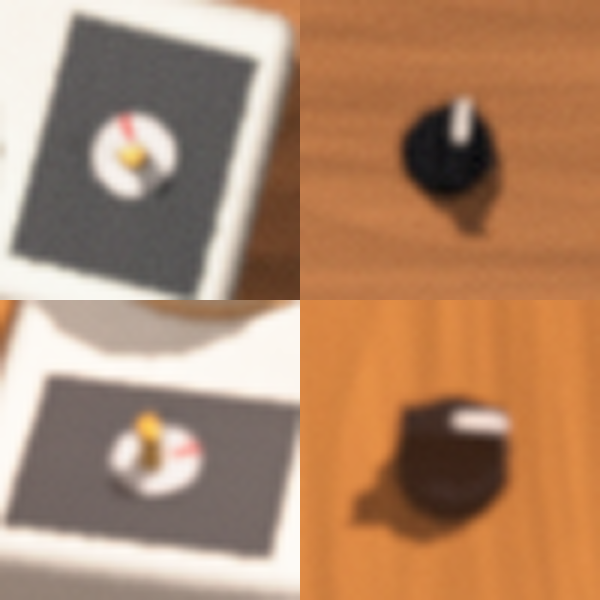

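```bash
cat >> h.py <<'E'
from scipy.spatial.transform import Rotation as Ro
np.set_printoptions(precision=2,suppress=True)
def go(P,yaw=None):
    "shift in tool axes (and turn about tool z) to TCP P, yaw (mod pi)"
    o=bot.get_obs();R=Ro.from_euler("xyz",o["tcp_rot"])
    d=R.inv().apply(np.array(P)-o["tool_pos"])
    a=None if yaw is None else -((yaw-o["tcp_rot"][2]+np.pi/2)%np.pi-np.pi/2)
    return d,a
E
python3 - <<'E'
from h import *
c=imaging.capture("wrist");o=bot.get_obs();R=Ro.from_euler("xyz",o["tcp_rot"]).as_matrix()
print("cam in tool",R.T@(-c["R"].T@c["t"]-o["tool_pos"]),"\n",c["R"]@R,c["K"][0])
print(go((500,-251,404),.385),go((535,-100,404)))
t=imaging.capture("top");s=imaging.capture("side")
a=tri(t,(402.5,201.2),s,(325.7,302.7));b=tri(t,(401.3,208.8),s,(316.8,301.7));print(a,b,np.arctan2(*(a-b)[1::-1]))
for z in(0,):
  a=plane(t,(402.5,201.2),44);b=plane(t,(401.3,208.8),44);print(a,b,a-b)
print(tri(t,(297,220.8),s,(290.7,188.3)))
E
```

```text
cam in tool [71.13  0.12 19.43] 
 [[-0.    1.    0.  ]
 [-0.96 -0.   -0.26]
 [-0.26 -0.    0.96]] [294.46   0.   323.87]
(array([ 369.2 , -104.62,    0.53]), np.float64(-0.00022369059332505437)) (array([ 458.32, -231.44,    0.62]), None)
[ 597.13 -256.1    43.56] [ 574.62 -250.97   43.43] -0.2240438356205937
[ 596.35 -256.07   44.  ] [ 572.46 -251.01   44.  ] [23.89 -5.05  0.  ]
[537.41  72.51 105.49]
```

Careful with the scale: shifts go in shares of 800 mm and turns go in shares of pi rad. That gives: 280 mm / 800 = 0.35, 230 mm / 800 = 0.2875.

>>> shift_gripper(
  offsets=[
    [20,[0.0713,-0.02,0],0],
    [20,[0.1438,-0.0413,0],0],
    [20,[0.215,-0.0625,0],0],
    [20,[0.2875,-0.0825,0],0],
    [20,[0.35,-0.1,0],0],
  ],
)

```text
time: 0.98
tool_pos: [428.1, -305.8, 404.9]
tcp_rot: [3.141, -0.0, 0.385]
contact_force: [0.7, -1.6, 0.5]
grip_width: 46.9
finger_force: 0.0
```

>>> shift_gripper(
  offsets=[
    [20,[0.0625,-0.0175,0],0],
    [20,[0.1113,-0.0313,0],0],
    [20,[0.1113,-0.0313,0],0],
  ],
)

```text
time: 1.35
tool_pos: [501.3, -248.9, 404.4]
tcp_rot: [-3.141, -0.0, 0.389]
contact_force: [-1.1, -1.0, 0.4]
grip_width: 20.8
finger_force: 0.0
```

```bash
python3 - <<'E'
from h import *
c=imaging.capture("wrist");cv2.imwrite("pics/w1.png",c["color"][:,:,::-1]);np.savez("pics/w1",**c)
print(proj(c,(573,-251,44)),proj(c,(537,72,108)),bot.get_obs()["tool_pos"],go((520,85,404)))
E
```

```text
[350.13 130.83] [-15.6   22.07] [ 500.23 -249.99  404.37] (array([ 144.83, -302.72,    0.35]), None)
```

View pics/w1.png

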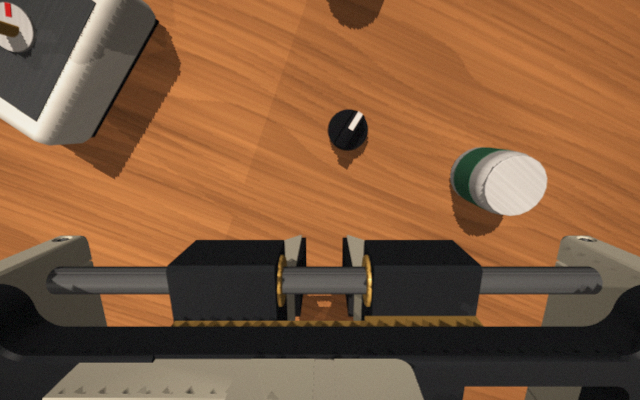

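The wrist view shows the knob at (348,130), its pointer running to (361,113), the tin at (510,185) and the mill's corner at upper left. Next I'll view the mill.

```bash
python3 -c "
from h import *
print(go((465,100,404)))"
```

```text
(array([  99.57, -337.38,    0.39]), None)
```

Scaled: -280 mm / 800 = -0.35, -227 mm / 800 = -0.2838.

>>> shift_gripper(
  offsets=[
    [0,[0.0213,-0.07,0],0],
    [0,[0.0425,-0.1413,0],0],
    [0,[0.0625,-0.2125,0],0],
    [0,[0.0838,-0.2838,0],0],
    [0,[0.1025,-0.35,0],0],
  ],
)

```text
time: 2.02
tool_pos: [469.7, 40.1, 404.9]
tcp_rot: [3.141, -0.0, 0.383]
contact_force: [0.9, 0.0, -0.3]
grip_width: 0.2
finger_force: 0.0
```

>>> shift_gripper(
  offsets=[
    [0,[0.0213,-0.0713,0],0],
    [0,[0.0213,-0.0713,0],0],
    [0,[0.0213,-0.0713,0],0],
  ],
)

```text
time: 2.4
tool_pos: [464.9, 97.7, 404.8]
tcp_rot: [3.141, 0.0, 0.384]
contact_force: [-0.3, -0.6, -0.3]
grip_width: 0.3
finger_force: 0.0
```

```bash
python3 - <<'E'
from h import *
c=imaging.capture("wrist");cv2.imwrite("pics/w2.png",c["color"][:,:,::-1]);np.savez("pics/w2",**c)
print(proj(c,(582,222,159)),proj(c,(537,72,108)),bot.get_obs()["tool_pos"])
E
```

```text
[216.69  -5.18] [379.06 141.2 ] [465.04  97.26 404.74]
```

View pics/w2.png

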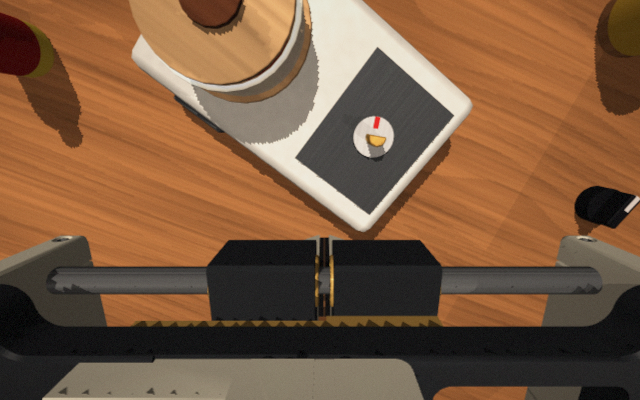

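The shaft tip is at about (377,141), the disc at (374,137) with its red tick at (377,122), and the pad is cut off at (212,5). All of this matches the triangulation.

```bash
python3 - <<'E'
from h import *
c=dict(np.load("pics/w2.npz"));im=c["color"].astype(int)
r=im[112:162,350:400];h=cv2.cvtColor(r.astype(np.uint8),cv2.COLOR_RGB2HSV)
def cen(m,name,z):
    n,l,st,ce=cv2.connectedComponentsWithStats(m.astype(np.uint8));i=1+np.argmax(st[1:,4]);u=ce[i]+[350,112];X=plane(c,u,z);print(name,u,st[i],X);return X
red=(r[...,0]>150)&(r[...,1]<90);tk=cen(red,"tick",84)
gold=(h[...,1]>110)&(h[...,0]>14)&(h[...,0]<32)&(h[...,2]>150);cen(gold,"gold",108)
white=((h[...,1]<40)&(h[...,2]>110))|red|gold
m=white.astype(np.uint8);n,l,st,ce=cv2.connectedComponentsWithStats(m);i=1+np.argmax(st[1:,4])
ct=max(cv2.findContours((l==i).astype(np.uint8),0,1)[0],key=cv2.contourArea)
e=cv2.fitEllipse(cv2.convexHull(ct));print(e);D=plane(c,np.array(e[0])+[350,112],84);print("disc",D,np.arctan2(*(tk-D)[1::-1]))
# pad in w2
k=cv2.cvtColor(c["color"],cv2.COLOR_RGB2HSV)[:60,150:280]
t=imaging.capture("top")["color"][185:225,223:263].astype(int)
m=(t.sum(2)<260);n,l,st,ce=cv2.connectedComponentsWithStats(m.astype(np.uint8));print(st,ce)
print(go((582,222,404)))
E
```

```text
tick [376.35 121.96] [24  4  6 12 46] [553.36  77.73  84.  ]
gold [376.85 139.86] [ 20  23  16  11 130] [537.33  74.39 108.  ]
((23.23528480529785, 24.163251876831055), (40.26803207397461, 42.21662139892578), 42.05916976928711)
disc [539.82  74.92  84.  ] 0.20504338341612038
[[   0    0   40   40 1455]
 [  14   14   13   13  129]
 [  24   29    3   11   16]] [[19.41 19.3 ]
 [19.81 20.09]
 [24.75 33.19]]
(array([155.01, -72.31,   0.63]), None)
```

Scaled: 155 mm / 800 = 0.1938, 103 mm / 800 = 0.1288.

>>> shift_gripper(
  offsets=[
    [0,[0.065,-0.03,0],0],
    [0,[0.1288,-0.06,0],0],
    [0,[0.1938,-0.0913,0],0],
    [0,[0.1938,-0.0913,0.0375],0],
    [0,[0.1938,-0.0913,0.075],0],
  ],
)

```text
time: 3.12
tool_pos: [582.3, 223.1, 343.3]
tcp_rot: [3.141, 0.0, 0.383]
contact_force: [-0.0, -0.5, -0.1]
grip_width: 0.4
finger_force: 0.0
```

>>> shift_gripper(
  offsets=[
    [0,[0,0,0.0063],0],
    [0,[0,0,0.0113],0],
    [0,[0,0,0.0163],0],
    [0,[0,0,0.0188],0],
    [0,[0,0,0.0188],0],
  ],
)

```text
time: 3.75
tool_pos: [581.6, 223.9, 331.7]
tcp_rot: [3.14, -0.003, 0.384]
contact_force: [-1.1, -2.7, 4.8]
grip_width: 0.6
finger_force: 2.6
```

Scaled: 3 mm / 800 = 0.0038, 2 mm / 800 = 0.0025.

>>> shift_gripper(
  offsets=[
    [0,[0,0,0.0025],0],
    [0,[0,0,0.0038],0],
    [0,[0,0,0.0038],0],
  ],
)

```text
time: 4.12
tool_pos: [581.5, 224.0, 330.1]
tcp_rot: [3.14, -0.004, 0.385]
contact_force: [-4.1, -4.8, 14.2]
grip_width: 0.4
finger_force: 7.1
```

>>> shift_gripper(
  offsets=[
    [0,[0,0,0.0025],0],
    [0,[0,0,0.0025],0],
    [0,[0,0,0.0025],0],
  ],
)

```text
time: 4.5
tool_pos: [581.3, 223.9, 330.0]
tcp_rot: [3.139, -0.005, 0.385]
contact_force: [-6.6, -6.3, 24.5]
grip_width: -0.0
finger_force: 12.1
```

Scaled: -60 mm / 800 = -0.075, -25 mm / 800 = -0.0313.

>>> shift_gripper(
  offsets=[
    [0,[0,0,-0.0313],0],
    [0,[0,0,-0.075],0],
    [0,[0,0,-0.075],0],
  ],
)

```text
time: 4.88
tool_pos: [581.7, 224.7, 388.6]
tcp_rot: [3.141, -0.008, 0.385]
contact_force: [0.8, -0.4, -0.7]
grip_width: 0.7
finger_force: 0.0
```

```bash
python3 -c "
from h import *
print(go((487,53,350)))"
```

```text
(array([-152.51,  123.62,   37.53]), None)
```

Scaled: -152 mm / 800 = -0.19, -137 mm / 800 = -0.1713.

>>> shift_gripper(
  offsets=[
    [60,[-0.0575,0.0475,0],0],
    [60,[-0.115,0.0938,0],0],
    [60,[-0.1713,0.1413,0],0],
    [60,[-0.19,0.155,0.0475],0],
    [60,[-0.19,0.155,0.0475],0],
  ],
)

```text
time: 5.5
tool_pos: [485.6, 51.7, 344.8]
tcp_rot: [-3.139, 0.005, 0.382]
contact_force: [0.2, 0.2, -0.4]
grip_width: 45.6
finger_force: 0.0
```

>>> shift_gripper(
  offsets=[
    [60,[0,0,0],0],
    [60,[0,0,0],0],
  ],
)

```text
time: 5.75
tool_pos: [487.7, 53.4, 347.7]
tcp_rot: [3.141, -0.002, 0.386]
contact_force: [-0.1, -0.9, -1.0]
grip_width: 59.5
finger_force: 0.0
```

```bash
cat > meas.py <<'E'
from h import *
def shaft(c,box):
    x,y,w,hh=box;r=c["color"][y:y+hh,x:x+w].astype(int);h=cv2.cvtColor(r.astype(np.uint8),cv2.COLOR_RGB2HSV)
    def cen(m):
        n,l,st,ce=cv2.connectedComponentsWithStats(m.astype(np.uint8));i=1+np.argmax(st[1:,4]);return ce[i]+[x,y],l==i,st[i,4]
    red=(r[...,0]>150)&(r[...,1]<90)&(r[...,2]<90);gold=(h[...,1]>110)&(h[...,0]>12)&(h[...,0]<32)&(h[...,2]>100)
    u,_,n=cen(red);g,_,k=cen(gold);_,m,_=cen(((h[...,1]<40)&(h[...,2]>110))|red|gold)
    e=cv2.fitEllipse(cv2.convexHull(max(cv2.findContours(m.astype(np.uint8),0,1)[0],key=cv2.contourArea)))
    T=plane(c,u,84);D=plane(c,np.array(e[0])+[x,y],84);G=plane(c,g,108)
    print("tick",T,n,"gold",G,k,"disc",D,e[1],"ang",np.arctan2(*(T-D)[1::-1]))
E
python3 - <<'E'
from meas import *
c=imaging.capture("wrist");p=proj(c,(540,75,84));print(p,bot.get_obs()["tool_pos"])
x,y=[int(v)-40 for v in p];np.savez("pics/w3",**c)
shaft(c,(x,max(y,0),80,80))
A=crop(c,x,max(y,0),80,80,7);t=imaging.capture("side");B=crop(t,262,110,80,80,7)
w=cv2.resize(np.hstack([A,B]),(800,400))
cv2.imwrite("pics/c3.png",w)
E
```

```text
[323.47 144.86] [487.54  53.41 347.56]
tick [553.06  77.92  84.  ] 69 gold [537.62  74.53 108.  ] 259 disc [539.84  75.09  84.  ] (50.1195068359375, 50.5283088684082) ang 0.21085592727246272
```

View pics/c3.png

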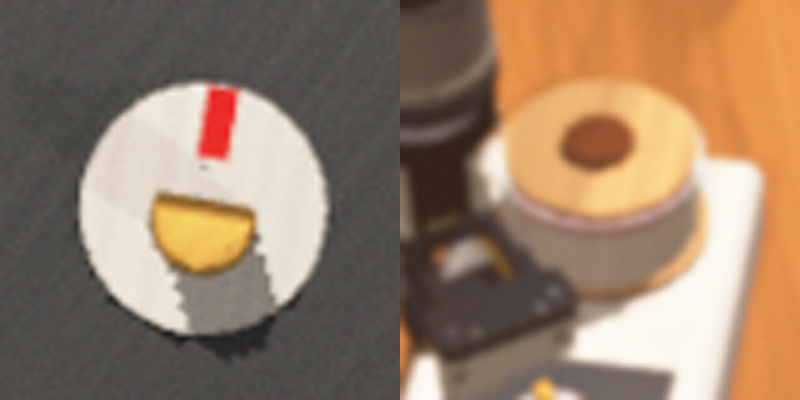

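The left crop shows the disc, tick and D-shaft sharply, with the flat facing the tick. The right crop shows the lid sitting down on the hopper rim, with only a faint pink line at its edge (to check). Now I'll take a close look at the knob.

```bash
python3 -c "
from h import *
print(go((512,-240,310),-.21))
t=imaging.capture('side')['color'].astype(int);a=cv2.imread('pics/side0.png')[:,:,::-1].astype(int)
for i in(a,t):
  r=i[125:175,275:330];print('red px',((r[...,0]-r[...,1]>90)&(abs(r[...,1]-r[...,2])<30)&(r[...,0]>140)).sum())
"
```

```text
(array([-87.7 , 280.97,  37.44]), np.float64(0.5960322241827782))
red px 0
red px 0
```

Scaled: 275 mm / 800 = 0.3438, 220 mm / 800 = 0.275, 0.6 rad / 3.1416 = 0.191.

>>> shift_gripper(
  offsets=[
    [60,[-0.0213,0.0688,0],0.0382],
    [60,[-0.0425,0.1375,0],0.0764],
    [60,[-0.0638,0.2063,0.0125],0.1146],
    [60,[-0.085,0.275,0.025],0.1528],
    [60,[-0.1063,0.3438,0.0375],0.191],
  ],
)

```text
time: 6.52
tool_pos: [511.6, -235.9, 316.8]
tcp_rot: [3.141, -0.001, -0.219]
contact_force: [1.8, 1.0, 0.7]
grip_width: 59.9
finger_force: 0.0
```

>>> shift_gripper(
  offsets=[
    [60,[-0.0025,0.0075,0.0088],0],
    [60,[-0.0025,0.0075,0.0088],0],
  ],
)

```text
time: 6.78
tool_pos: [507.8, -239.4, 309.1]
tcp_rot: [-3.141, 0.002, -0.215]
contact_force: [-0.2, 0.2, -0.5]
grip_width: 59.8
finger_force: 0.0
```

```bash
python3 - <<'E'
from meas import *
c=imaging.capture("wrist");p=proj(c,(573,-251,32));o=bot.get_obs();print(p,o["tool_pos"],o["tcp_rot"])
x,y=[max(int(v)-50,0) for v in p];np.savez("pics/w4",**c);print(x,y)
A=crop(c,x,y,100,100,5)
a=cv2.imread('pics/side0.png');t=imaging.capture("side")["color"][:,:,::-1]
B=np.vstack([cv2.resize(i[115:175,270:342],(300,250),interpolation=cv2.INTER_CUBIC) for i in(a,t)])
cv2.imwrite("pics/c4.png",np.hstack([A,B]))
E
```

```text
[321.45 130.94] [ 508.07 -238.68  309.64] [-3.14  0.   -0.21]
271 80
```

View pics/c4.png

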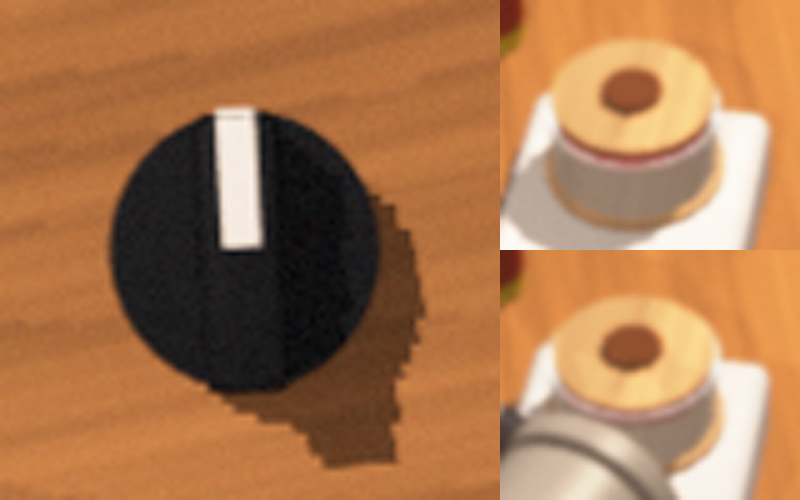

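The left crop shows the knob. The pointer's top runs from (318.0,103.6) to (319.4,129.6) in full-image pixels. The right crops compare the lid before (red band showing) and after (band gone), so the lid is seated.

```bash
python3 - <<'E'
from meas import *
c=dict(np.load("pics/w4.npz"))
a=plane(c,(318,103.6),44);b=plane(c,(319.4,129.6),44);ang=np.arctan2(*(a-b)[1::-1]);print(a,b,np.linalg.norm(a-b),ang)
g=cv2.cvtColor(c["color"],cv2.COLOR_RGB2HSV)[80:180,271:371].astype(int)
m=(g[...,2]<55)
n,l,st,ce=cv2.connectedComponentsWithStats(m.astype(np.uint8));i=1+np.argmax(st[1:,4])
e=cv2.fitEllipse(cv2.convexHull(max(cv2.findContours((l==i).astype(np.uint8),0,1)[0],key=cv2.contourArea)))
print(e,plane(c,np.array(e[0])+[271,80],20))
k=a-22*np.array([np.cos(ang),np.sin(ang),0]);print("knob",k)
print(go((k[0],k[1],201.5),ang))
E
```

```text
[ 594.2  -253.03   44.  ] [ 574.58 -249.78   44.  ] 19.890395342275195 -0.1640400813430276
((48.72900390625, 49.8903923034668), (52.58523941040039, 55.83400344848633), 175.1071014404297) [ 574.01 -249.53   20.  ]
knob [ 572.5  -249.44   44.  ]
(array([ 65.12,  -2.71, 108.53]), np.float64(-0.0492746411432512))
```

Scaled: 105 mm / 800 = 0.1313, 65.5 mm / 800 = 0.0819, -0.05 rad / 3.1416 = -0.0159.

>>> shift_gripper(
  offsets=[
    [45,[0.0413,-0.0013,0],-0.0159],
    [45,[0.0819,-0.0031,0],-0.0159],
    [45,[0.0819,-0.0031,0.0625],-0.0159],
    [45,[0.0819,-0.0031,0.1125],-0.0159],
    [45,[0.0819,-0.0031,0.1313],-0.0159],
  ],
)

```text
time: 7.5
tool_pos: [572.5, -249.2, 203.0]
tcp_rot: [-3.14, 0.003, -0.163]
contact_force: [-0.3, -0.1, 1.0]
grip_width: 44.7
finger_force: 0.0
```

>>> shift_gripper(
  offsets=[
    [45,[0,0,0.0025],0],
    [45,[0,0,0.0025],0],
  ],
)

```text
time: 7.75
tool_pos: [573.3, -251.2, 204.6]
tcp_rot: [3.14, -0.003, -0.165]
contact_force: [-0.4, -1.4, 0.2]
grip_width: 45.0
finger_force: 0.0
```

```bash
python3 -c "
from h import *
o=bot.get_obs();print(o['tool_pos'],o['tcp_rot'],go((573,-249.5,201.5),-.164))"
```

```text
[ 573.28 -251.15  204.56] [ 3.14 -0.   -0.16] (array([-0.55, -1.59,  3.05]), np.float64(-0.0006056353558703265))
```

Scaled: 1 mm / 800 = 0.0013.

>>> shift_gripper(
  offsets=[
    [45,[0,0,0.0013],0],
    [10,[0,0,0.0013],0],
    [0,[0,0,0.0013],0],
    [0,[0,0,0.0013],0],
    [0,[0,0,0.0013],0],
  ],
)

```text
time: 8.38
tool_pos: [572.6, -251.2, 201.8]
tcp_rot: [3.142, 0.0, -0.165]
contact_force: [-0.7, 1.0, 0.0]
grip_width: 14.0
finger_force: 30.0
```

>>> shift_gripper(
  offsets=[
    [0,[0,0,0],0],
    [0,[0,0,-0.075],0],
    [0,[0,0,-0.125],0],
    [0,[0,0,-0.125],0],
  ],
)

```text
time: 8.88
tool_pos: [573.3, -251.6, 305.5]
tcp_rot: [3.139, -0.007, -0.165]
contact_force: [-0.5, 0.7, -0.7]
grip_width: 13.8
finger_force: 30.0
```

```bash
python3 -c "
from h import *
print(go((490,0,350),.21))"
```

```text
(array([-123.23, -234.31,  -46.04]), np.float64(-0.37518785973679947))
```

```bash
python3 - <<'E'
from meas import *
c=imaging.capture("wrist");o=bot.get_obs();R=Ro.from_euler("xyz",o["tcp_rot"]);
f=lambda q:proj(c,R.apply(q)+o["tool_pos"])
print("pred tip",f((22,0,157.8)),"axis top",f((0,0,157.8)),"skirt front",f((24,0,181.8)),f((24,0,201.8)))
np.savez("pics/w5",**c);print(o["tool_pos"])
cv2.imwrite("pics/c5.png",crop(c,260,180,130,100,6))
E
```

```text
pred tip [323.06 228.71] axis top [323.11 268.19] skirt front [323.16 211.75] [323.22 203.18]
[ 572.71 -251.24  302.94]
```

View pics/c5.png

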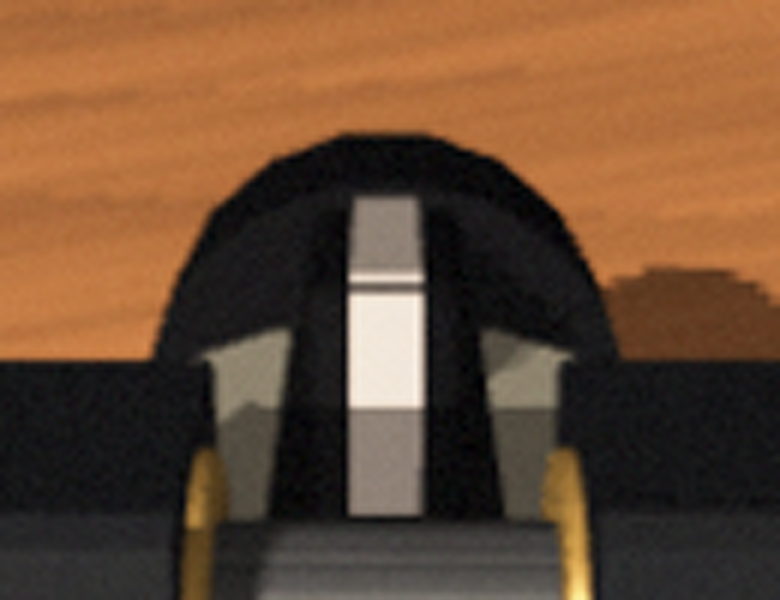

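The pointer tip is at (324.3,227.8), against (323.1,228.7) predicted. The knob therefore sits square in the grip, about 0.5 mm towards tool +x.

```bash
python3 -c "
from h import *
print(go((539.3,75.2,330),.21))"
```

```text
(array([ -86.57, -316.47,  -27.63]), np.float64(-0.37518634038520027))
```

Scaled: -260 mm / 800 = -0.325, -205 mm / 800 = -0.2563, -0.32 rad / 3.1416 = -0.1019.

>>> shift_gripper(
  offsets=[
    [0,[-0.015,-0.0538,-0.0313],-0.0159],
    [0,[-0.0325,-0.1188,-0.0344],-0.035],
    [0,[-0.0513,-0.1875,-0.0344],-0.0573],
    [0,[-0.07,-0.2563,-0.0344],-0.0796],
    [0,[-0.0888,-0.325,-0.0344],-0.1019],
  ],
)

```text
time: 9.55
tool_pos: [544.5, 18.7, 327.3]
tcp_rot: [-3.141, 0.003, 0.157]
contact_force: [0.5, 0.5, -0.7]
grip_width: 13.7
finger_force: 30.0
```

>>> shift_gripper(
  offsets=[
    [0,[-0.01,-0.05,0],-0.0175],
    [0,[-0.01,-0.05,0],-0.0175],
    [0,[-0.01,-0.05,0],-0.0175],
  ],
)

```text
time: 9.93
tool_pos: [531.2, 54.9, 328.1]
tcp_rot: [3.142, 0.002, 0.21]
contact_force: [0.6, 0.0, 0.3]
grip_width: 13.8
finger_force: 30.0
```

```bash
python3 - <<'E'
from meas import *
import time
for i in range(3):
    imaging.capture("top");print(go((539.3,75.2,322),.21))
E
```

```text
(array([ 11.98, -18.67,   6.3 ]), np.float64(-0.0012796771362846293))
(array([ 11.94, -18.94,   6.5 ]), np.float64(-0.0018780269314244702))
(array([ 11.93, -19.01,   6.64]), np.float64(-0.00206129175698333))
```

Scaled: -19 mm / 800 = -0.0238, 12 mm / 800 = 0.015.

>>> shift_gripper(
  offsets=[
    [0,[0.015,-0.0238,0],0],
    [0,[0.015,-0.0238,0.0075],0],
    [0,[0.015,-0.0238,0.0075],0],
  ],
)

```text
time: 10.45
tool_pos: [538.8, 75.5, 322.3]
tcp_rot: [3.142, 0.002, 0.209]
contact_force: [0.7, 0.2, -1.2]
grip_width: 13.6
finger_force: 30.0
```

```bash
python3 - <<'E'
from meas import *
for i in range(2):
    imaging.capture("top")
print(go((539.3,75.2,322),.21))
c=imaging.capture("wrist");cv2.imwrite("pics/c6.png",crop(c,230,120,190,140,4))
E
```

```text
(array([0.28, 0.41, 0.92]), np.float64(-0.0011095416673376768))
```

View pics/c6.png

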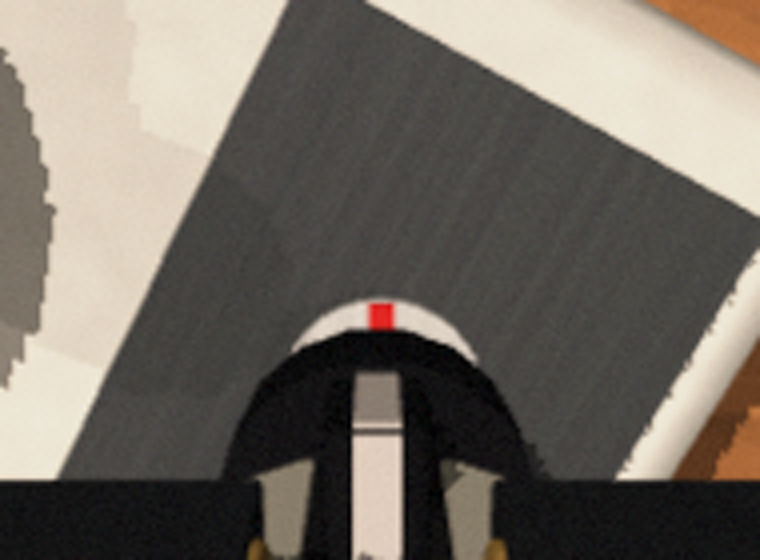

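The view shows the pointer (x=377) in line with the red tick (x=381). A small correction of about +0.6 mm in tool y remains, then I descend.

Scaled: 18 mm / 800 = 0.0225, 16 mm / 800 = 0.02.

>>> shift_gripper(
  offsets=[
    [0,[0.0004,0.0008,0.005],0],
    [0,[0.0004,0.0008,0.0113],0],
    [0,[0.0004,0.0008,0.0163],0],
    [0,[0.0004,0.0008,0.02],0],
    [0,[0.0004,0.0008,0.0225],0],
  ],
)

```text
time: 11.22
tool_pos: [539.3, 75.7, 305.0]
tcp_rot: [3.141, 0.001, 0.21]
contact_force: [-0.5, -2.3, 1.5]
grip_width: 13.9
finger_force: 30.0
```

>>> shift_gripper(
  offsets=[
    [0,[0,0,0.0025],0],
    [0,[0,0,0.005],0],
    [0,[0,0,0.005],0],
  ],
)

```text
time: 11.6
tool_pos: [539.3, 75.7, 300.9]
tcp_rot: [3.141, 0.001, 0.21]
contact_force: [-0.8, -3.2, -2.1]
grip_width: 13.9
finger_force: 30.0
```

Scaled: 7 mm / 800 = 0.0088, 6 mm / 800 = 0.0075.

>>> shift_gripper(
  offsets=[
    [0,[0,0.0005,0.0025],0],
    [0,[0,0.0005,0.005],0],
    [0,[0,0.0005,0.0075],0],
    [0,[0,0.0005,0.0088],0],
    [0,[0,0.0005,0.0088],0],
  ],
)

```text
time: 12.22
tool_pos: [539.5, 75.4, 294.0]
tcp_rot: [3.142, 0.001, 0.21]
contact_force: [-2.4, -2.6, -0.2]
grip_width: 13.7
finger_force: 30.0
```

>>> shift_gripper(
  offsets=[
    [0,[0,0,0.0019],0],
    [0,[0,0,0.0038],0],
    [0,[0,0,0.0038],0],
  ],
)

```text
time: 12.6
tool_pos: [539.5, 75.4, 291.4]
tcp_rot: [3.141, 0.0, 0.21]
contact_force: [-4.8, -3.2, 3.9]
grip_width: 14.1
finger_force: 30.0
```

Scaled: 3 mm / 800 = 0.0038, 2 mm / 800 = 0.0025.

>>> shift_gripper(
  offsets=[
    [0,[0.0005,0,0.0025],0],
    [0,[0.0005,0,0.0038],0],
    [0,[0.0005,0,0.0038],0],
  ],
)

```text
time: 12.98
tool_pos: [539.7, 75.4, 288.7]
tcp_rot: [3.141, 0.001, 0.21]
contact_force: [-5.8, -2.5, 6.9]
grip_width: 13.5
finger_force: 30.0
```

>>> shift_gripper(
  offsets=[
    [0,[0,0,0.0019],0],
    [0,[0,0,0.0038],0],
    [0,[0,0,0.0038],0],
  ],
)

```text
time: 13.35
tool_pos: [540.0, 75.6, 288.0]
tcp_rot: [3.141, -0.003, 0.21]
contact_force: [-9.6, -3.4, 20.9]
grip_width: 13.7
finger_force: 30.0
```

Scaled: -0.6 mm / 800 = -0.0008, 0.3 mm / 800 = 0.0004.

>>> shift_gripper(
  offsets=[
    [0,[-0.0008,0,0.0004],0],
    [0,[-0.0008,0,0.0004],0],
    [0,[-0.0008,0,0.0004],0],
    [0,[-0.0008,0,0.0004],0],
  ],
)

```text
time: 13.85
tool_pos: [539.7, 75.5, 287.9]
tcp_rot: [3.141, -0.004, 0.21]
contact_force: [-8.1, -1.7, 21.2]
grip_width: 13.5
finger_force: 30.0
```

```bash
python3 - <<'E'
from meas import *
c=imaging.capture("wrist");s=imaging.capture("side");o=bot.get_obs();print(o["tool_pos"],o["contact_force"])
A=crop(c,230,140,150,120,3);B=cv2.resize(crop(s,245,130,90,90,4),(360,360))
cv2.imwrite("pics/c7.png",cv2.resize(np.hstack([A,B]),(800,355)))
E
```

```text
[539.74  75.54 287.92] [-8.22 -3.17 21.1 ]
```

View pics/c7.png

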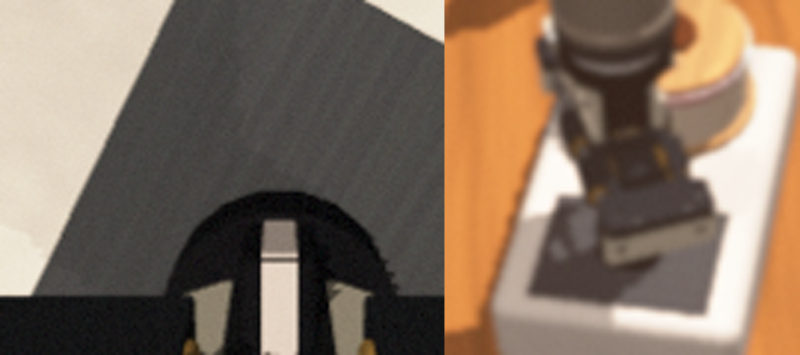

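The knob covers the disc. The pointer tip is still at row 227.7, so the knob has not slipped in the grip. Height 288 with the force up at 21 N means the shaft is at its stop, so I'm handing in.

```bash
python3 -c "
from plant import bot, imaging
print(bot.close_job())"
```

```text
the job is handed in; nothing more can be done
None
```

The job is handed in, verdict not shown: the lid is seated with no red seal showing, and the knob is home on the shaft, lined up with the tick and held at the stop with about 21 N; I kept clear of the jar, mustard bottle and tin, and about 14 s of the 45 s was used.

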